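Open the push-and-turn cap of the tablet jar kept in the drawer

TASK

The coffee machine's cleaning tablets are in the small square jar in the little wooden drawer unit on the worktop. Pull the drawer fully open by its handle, then open the jar's child-safe cap: press the cap down firmly, keep it pressed while you turn it anticlockwise about a fifth of a turn, and lift it off. Finish still holding the cap in the gripper, level and straight above the open jar with about 8 cm of air between them; the jar stays standing in its pocket, the drawer stays open, and the mug, ramekin and tamper on the worktop are left alone.

Things in the scene. Friction and masses are not known exactly. Their poses are not given: they have to be found in the camera images.
- drawer_unit: Fixed wooden unit, 160 mm deep (x), 152 wide (y), 110 high, one drawer. Origin on the worktop, midway across, 60 mm behind the carcass front; its -x axis points out of the front, the way the drawer opens. The shut drawer's front panel is 12 mm thick (outer face at x = -0.072) and reaches 102 mm above the worktop.
- drawer (a joint): How far the drawer is open, m: 0 shut, 0.13 fully open at its stop; friction about 2 N.
- drawer_handle (a point): Middle of the drawer's steel bar handle, 76 mm above the worktop; the bar is horizontal, 90 mm long along the unit's y axis, about 10 mm thick, its axis 35 mm in front of the drawer front. Moves with the drawer; axes parallel to the unit's.
- drawer_floor (a point): Point on the drawer floor, 12 mm above the worktop, between two square pockets (60 mm wide, walls 20 mm high) centred 32 mm to either side (unit's y); one holds the jar, the other a coffee pod (51 mm across, 45 high). Moves with the drawer. The drawer's side walls are 30 mm high; the front panel's outer face is 70 mm in front of this point.
- jar: Loose square white jar standing in one of the drawer's two pockets (1 mm of play at each side, so it cannot turn), 0.2 to 0.4 kg. Body 58 x 58 mm, 34 mm high; above it a round neck of 30 mm diameter up to z = 0.056. Origin at the centre of its underside, z up.
- cap: Ribbed round grey push-and-turn cap on the jar, 48 mm across, 30 mm high, 40 g; origin at the centre of its underside, z up. Locked, its underside is 41 mm above the jar's underside (7 mm above the jar's square shoulder). Lifted while locked it takes the jar with it. A spring pushes it up: 6 N starts it moving down, 11 N takes it to a hard stop 6 mm down.
- cap_top (a point): Centre of the cap's flat top. The cap turns only while held at least 4 mm down: anticlockwise seen from above, it is free to lift when turned 1.05 to 1.45 rad from the locked position (1.25 is the middle; an end stop follows); it does not turn clockwise. Once free, the spring lifts it by about 3 mm.
- mug: White mug on the worktop, 59 x 83 x 55 mm; origin at the centre of its underside. Leave alone.
- ramekin: Ramekin on the worktop, 69 mm across, 32 mm high; origin at the centre of its underside. Leave alone.
- tamper: Tamper with a wooden grip standing on the worktop, 53 mm across, 92 mm high; origin at the centre of its underside. Leave alone.

How it is judged:
By the outcome, as a careful person would: the job done as asked, in the order asked, and still so for the second after the job is handed in, while the arm keeps its last pose, push and grip.
It also fails if it takes over 48 s, if anything falls off the work surface, if the arm or the gripper's body presses on something with over 40 N, if the wrist force passes 120 N, or if a joint passes its speed limit or range.

ROBOT

A 6-joint arm with a two-finger parallel gripper is mounted at the origin on a cart in front of the work surface, level with it; the furniture and walls round the work are solid. World frame = base frame: x ahead of the robot, y to its left, z up, the work surface at z = 0. Lengths are in m, angles in rad, forces in N, time in s.
With the tool pointing down it reaches from about 0.35 to 0.775 m from the base axis. Payload 7.3 kg.
Tool frame: the origin (TCP) lies midway between the tips of the shut fingers; the grasp point (between the pads) lies 19 mm behind it (robot.grip_depth is the z of the grasp point in the tool frame, in m); z points along the fingers, y is the line along which they close (so a half turn about z gives the same grasp; the last joint's range is limited). The gripper opens to 92 mm and grips with 3 to 60 N. Pads are 19 mm wide; open, the fingers measure 130 mm over their backs; the gripper's body (75 mm by 190 mm) begins 47 mm behind the grasp point.
Start: joints at [0.989, 0.342, 1.524, -0, 1.275, -0.146], TCP at [0.222, 0.476, 0.227] pointing down, gripper open.
Joint ranges: [-2.53, 2.53], [-0.77, 2.02], [0.04, 2.7], [-1, 4.14], [0.28, 2.66], [-3.11, 3.11]. Speed limits (rad/s): [2.57, 2.57, 3.14, 3.14, 3.14, 3.14].

INTERFACE

Orientations are given as [roll, pitch, yaw] about the fixed x, y, z axes, in that order (R = Rz(yaw) Ry(pitch) Rx(roll)).
In Python, from cell import robot, viewer gives the robot as it stands.
- The arm moves only by the tool step_arm, never from a script. Its argument "increments" is a list of rows, each an object with "delta_pos": the shift along the tool's x, y, z in cm, a list of three; "dr": the turn, a rotation vector about the tool's x, y, z in degrees, a list of three; "fingers": the closure, from -1 (fully open) to 1 (shut), so that 0 is half open. In form: [{"delta_pos": [tx, ty, tz], "dr": [wx, wy, wz], "fingers": fingers}, ...]. A call has exactly 5 rows; each row is the pose to reach, as a shift and turn from the pose commanded when the call began, along the tool's axes at that moment; what a row does not reach only later rows make up. A row lasts 1/8 s, in which the tool goes at most 62.5 mm and 10.7 degrees, less where a joint would pass 70% of its speed; a pose out of reach is approached as far as the arm can. A call with a gripper value outside its range is refused whole. The fingers move at their own pace and stop on an object; "newtons" is the grip in N (left out, the last holds). Time passes only in rows, so rows that repeat a pose let the fingers close, or fill a call up. It gives the time, the measured TCP pose, the force, the opening and the grip force at its end, in the units of the state.
- robot.observe(): the state, without advancing time (a new reading comes with each control period).
- viewer.read_camera(name): name is "side" or "top" or "wrist"; returns the picture (420x560x3 uint8, red, green, blue); there is no depth.
- viewer.camera_params(name): a dict with "K" (3x3 intrinsics, pixels), "T" (4x4, takes a point from camera to world coordinates). Camera axes: x right, y down, z forward; pixel columns grow to the right and rows downward; lengths in m; the calibration is good to about 2 mm. A picture is of the moment at which its call begins: read the wrist's pose just before it. camera_params takes no time and is no camera call; for the wrist camera it gives the pose at the moment of the call.
- robot.hand_in(): hands the job in; it is judged then, once.
The state is a dict: "time": time; "qpos": joint angles; "qvel": joint speeds; "joint_efforts": joint torques, N m; "tool_pos": TCP position; "tool_rot": TCP orientation; "contact_force": force on the tool from outside, world axes, zero at the start; "torque": the same for the moment, N m; "opening": finger opening in m; "grip_force": force on a finger pad.
Only numpy, scipy, OpenCV 4.12 (cv2) and the standard library are available. Lean on these libraries where they do the work, as an engineer would, in place of code of your own. Each camera call takes 0.05 s, during which the arm holds its last target. There are 200 camera calls.

## Working session

There is one attempt and no reset: what is moved stays moved. The work goes in short steps, Python scripts to look and compute and a tool call to move; the robot and the scene stay as the last step left them, time stands still between calls to the robot, and variables do not carry over. Pictures are saved under pics/ and viewed, at most 10 in all, crops included, and the job is handed in when it is done.

Besides the shell and the picture viewer there is one more tool, called as name(argument=value, ...), one argument or row to a line, values as JSON. step_arm: Moves the arm, as the interface text tells. Its arguments: {"type":"object","properties":{"increments":{"type":"array"},"newtons":{"type":"number"}},"required":["increments"]}

```bash
ls; mkdir -p pics
python3 - <<'E'
from cell import robot, viewer
import cv2, numpy as np
s=robot.observe(); print(s)
ims=[]
for n in ("top","side"):
    im=viewer.read_camera(n); cv2.imwrite(f"pics/{n}0.png",im[:,:,::-1]); p=viewer.camera_params(n); print(n,p["K"].tolist(),np.round(p["T"],4).tolist())
print(robot.grip_depth)
E
```

```text
pics
{'time': 0.0, 'qpos': array([ 9.88969746e-01,  3.42703091e-01,  1.52500472e+00, -2.83850937e-05,
        1.27539562e+00, -1.46020996e-01]), 'qvel': array([ 0.00145401, -0.00085323,  0.00045928, -0.00073744,  0.00081309,
        0.0004135 ]), 'joint_efforts': array([-9.63069488e-05, -4.31255150e+01, -2.44218725e+01,  7.16517703e-02,
        5.61318209e-02, -2.21439227e-04]), 'tool_pos': array([0.22139827, 0.47558984, 0.22605944]), 'tool_rot': array([-3.14009400e+00, -1.92967738e-04,  2.70579521e+00]), 'contact_force': array([ 0.51512229,  1.07020839, -0.05421965]), 'torque': array([-0.01478285,  0.03858757, -0.03040867]), 'grip_force': 0.0, 'opening': 0.09202400845000723}
top [[405.02453045514756, 0.0, 279.9660185958489], [0.0, 405.02453045514756, 205.32677099564907], [0.0, 0.0, 1.0]] [[0.0284, -0.9818, 0.188, 0.3762], [-0.9993, -0.0325, -0.0191, 0.1703], [0.0249, -0.1873, -0.982, 1.0078], [0.0, 0.0, 0.0, 1.0]]
side [[398.32448663227325, 0.0, 272.07863444569756], [0.0, 398.32448663227325, 205.96310785267175], [0.0, 0.0, 1.0]] [[0.9246, -0.2755, 0.263, 0.323], [-0.3807, -0.6455, 0.6622, -0.4197], [-0.0127, -0.7124, -0.7017, 0.6963], [0.0, 0.0, 0.0, 1.0]]
-0.0188
```

View pics/top0.png

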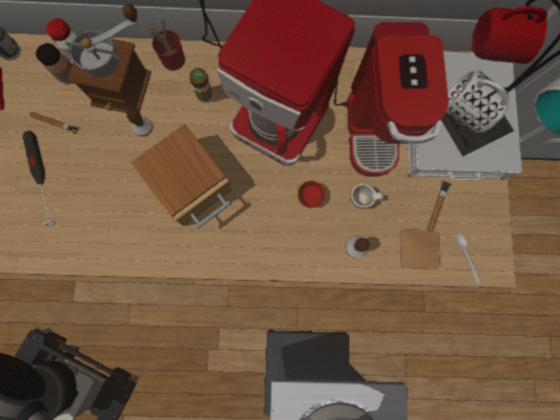

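View pics/side0.png

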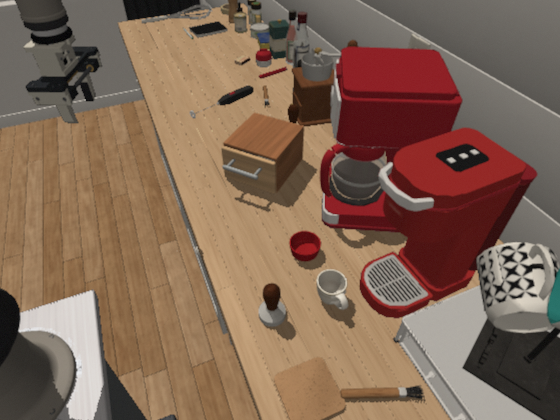

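The top view shows the unit's lid with corners near (133,162), (182,127), (229,180) and (178,215), and the handle bar from about (193,225) to (229,201). The side view shows the handle at about (222,165)–(260,177). I'll zoom in on both.

Run:
```python
import cv2, numpy as np
a=cv2.imread("pics/top0.png")[115:240,120:250]; b=cv2.imread("pics/side0.png")[105:205,210:320]
a=cv2.resize(a,(390,375),interpolation=cv2.INTER_CUBIC); b=cv2.resize(b,(410,373),interpolation=cv2.INTER_CUBIC)
c=np.zeros((375,800,3),np.uint8); c[:375,:390]=a; c[:373,390:]=b; cv2.imwrite("pics/zoom0.png",c)
```

```text
(no output)
```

View pics/zoom0.png

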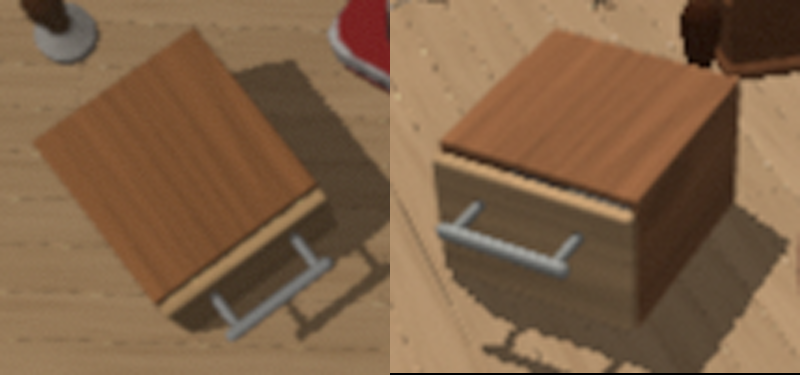

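Zoom: in the top view the lid corners are at (131.7,162.7), (185,124.3), (226.3,177.7) and (172.7,216), and the bar ends are at (197.3,226.7) and (228.3,202.7). In the side view the bar ends are at (223.7,166.7) and (256.4,177.2).

```bash
cat > h.py <<'E'
from cell import robot, viewer
import numpy as np, cv2
from scipy.spatial.transform import Rotation as R
def ray(n,uv,P=None):
    P=P or viewer.camera_params(n); d=P["T"][:3,:3]@np.linalg.inv(P["K"])@[*uv,1]; return P["T"][:3,3],d
def onz(n,uv,z,P=None):
    o,d=ray(n,uv,P); return o+d*(z-o[2])/d[2]
def tri(rs):
    A=np.zeros((3,3));b=np.zeros(3)
    for o,d in rs:
        d=d/np.linalg.norm(d);M=np.eye(3)-np.outer(d,d);A+=M;b+=M@o
    return np.linalg.solve(A,b)
def pose(): 
    s=robot.observe(); return s["tool_pos"],R.from_euler("xyz",s["tool_rot"])
def delta(p,rpy):
    t,r=pose(); q=R.from_euler("xyz",rpy)
    print("delta cm",np.round(r.inv().apply(np.array(p)-t)*100,2),"dr deg",np.round(np.degrees((r.inv()*q).as_rotvec()),2))
E
python3 - <<'E'
from h import *
c=np.array([onz("top",u,.11) for u in [(131.7,162.7),(185,124.3),(226.3,177.7),(172.7,216)]])
print(c.round(4), "widths",[np.linalg.norm(c[i]-c[i-1]).round(4) for i in range(4)])
e=(c[2]+c[3]-c[0]-c[1]); print("out yaw",np.arctan2(e[1],e[0]))
w=(c[2]-c[3]+c[1]-c[0]); print("w yaw",np.arctan2(w[1],w[0]), c.mean(0))
h=[onz("top",u,.076) for u in [(197.3,226.7),(228.3,202.7)]]; print(h,np.mean(h,0)); d=h[1]-h[0];print(np.arctan2(d[1],d[0]))
hs=[onz("side",u,.076) for u in [(223.7,166.7),(256.4,177.2)]]; print(hs,np.mean(hs,0));d=hs[1]-hs[0];print(np.arctan2(d[1],d[0]))
E
```

```text
[[0.6358 0.4939 0.11  ]
 [0.733  0.3797 0.11  ]
 [0.6081 0.2769 0.11  ]
 [0.5159 0.3914 0.11  ]] widths [np.float64(0.1578), np.float64(0.1499), np.float64(0.1618), np.float64(0.147)]
out yaw -2.4439408407036507
w yaw -0.8789479288003175 [0.62320662 0.38549822 0.11      ]
[array([0.49805376, 0.34146151, 0.076     ]), array([0.5568112 , 0.27312198, 0.076     ])] [0.52743248 0.30729174 0.076     ]
-0.8606477726775734
[array([0.49810862, 0.34047268, 0.076     ]), array([0.55829491, 0.27121149, 0.076     ])] [0.52820176 0.30584209 0.076     ]
-0.855388543925275
```

Run:
```python
from h import *
delta([.527,.3055,.16],[np.pi,0,2.271])
```

```text
delta cm [-34.89  -2.51   6.61] dr deg [-8.000e-02  1.000e-02  2.491e+01]
```

step_arm(
  increments=[
    {"delta_pos":[-6,-0.4,1],"dr":[0,0,5],"fingers":0.3},
    {"delta_pos":[-12,-0.9,2],"dr":[0,0,10],"fingers":0.3},
    {"delta_pos":[-18,-1.3,3],"dr":[0,0,15],"fingers":0.3},
    {"delta_pos":[-24,-1.7,4.5],"dr":[0,0,20],"fingers":0.3},
    {"delta_pos":[-30,-2.1,5.6],"dr":[0,0,24.9],"fingers":0.3},
  ],
  newtons=30,
)

```text
time: 0.72
tool_pos: [0.486, 0.329, 0.1698]
tool_rot: [-3.141, -0.0, 2.268]
contact_force: [0.2, 0.3, 0.9]
opening: 0.0466
grip_force: 0.0
```

Run:
```python
from h import *
s=robot.observe();print(s["time"],s["tool_pos"],s["tool_rot"],s["opening"])
delta([.527,.3055,.16],[np.pi,0,2.271])
```

```text
0.725 [0.4859505  0.32897457 0.16975981] [-3.14059759e+00 -4.56568485e-04  2.26828516e+00] 0.04662036728826997
delta cm [-4.44  1.64  0.97] dr deg [-0.06 -0.03 -0.16]
```

step_arm(
  increments=[
    {"delta_pos":[-2.5,0.9,0.5],"dr":[0,0,0],"fingers":0.45},
    {"delta_pos":[-4.4,1.6,1],"dr":[0,0,0],"fingers":0.45},
    {"delta_pos":[-4.4,1.6,1],"dr":[0,0,0],"fingers":0.45},
    {"delta_pos":[-4.4,1.6,1],"dr":[0,0,0],"fingers":0.45},
    {"delta_pos":[-4.4,1.6,1],"dr":[0,0,0],"fingers":0.45},
  ],
)

```text
time: 1.35
tool_pos: [0.5243, 0.308, 0.1613]
tool_rot: [3.141, -0.0, 2.273]
contact_force: [-0.0, 0.2, 0.1]
opening: 0.0254
grip_force: 0.0
```

Run:
```python
from h import *
P=viewer.camera_params("wrist"); im=viewer.read_camera("wrist")
cv2.imwrite("pics/w1.png",im[:,:,::-1]); np.savez("w1.npz",K=P["K"],T=P["T"])
s=robot.observe();print(s["time"],s["tool_pos"],s["tool_rot"],s["opening"])
```

```text
1.4 [0.52450142 0.3078975  0.16128017] [ 3.14092754e+00 -1.60872598e-05  2.27291236e+00] 0.025463344117199135
```

View pics/w1.png

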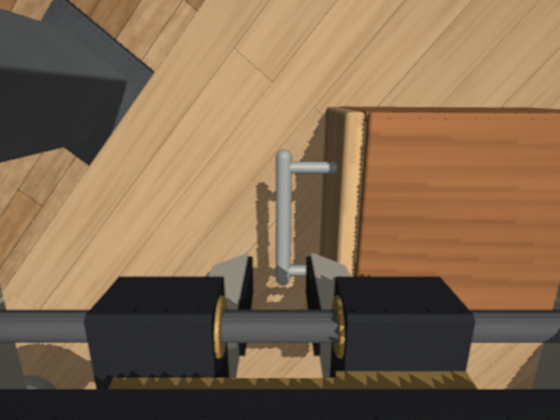

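The wrist view shows the bar running from about (284,152) to (283,282), parallel to the fingers' sides. The gripper is off along the bar; across it, the bar is about centred.

Run:
```python
from h import *
Z=np.load("w1.npz");P={"K":Z["K"],"T":Z["T"]}
a=onz("w",(284,152),.078,P);b=onz("w",(283,282),.078,P);print(a,b,np.linalg.norm(a-b),(a+b)/2);d=a-b;print(np.arctan2(d[1],d[0])); m=(a+b)/2
print(onz("w",(360,200),.102,P))
delta([m[0],m[1],.058],[np.pi,0,2.271])
```

```text
[0.49740032 0.34576018 0.078     ] [0.55912895 0.27248359 0.078     ] 0.09581170241341473 [0.52826464 0.30912188 0.078     ]
2.2708649997434813
[0.54981097 0.35614281 0.102     ]
delta cm [-0.15  0.36 10.33] dr deg [ 0.04 -0.    0.11]
```

step_arm(
  increments=[
    {"delta_pos":[-0.1,0.25,3],"dr":[0,0,0],"fingers":0.45},
    {"delta_pos":[-0.1,0.25,6],"dr":[0,0,0],"fingers":0.45},
    {"delta_pos":[-0.1,0.25,8],"dr":[0,0,0],"fingers":0.45},
    {"delta_pos":[-0.1,0.25,10],"dr":[0,0,0],"fingers":0.45},
    {"delta_pos":[-0.1,0.25,10.2],"dr":[0,0,0],"fingers":0.45},
  ],
)

```text
time: 2.02
tool_pos: [0.5266, 0.3079, 0.0576]
tool_rot: [-3.139, -0.001, 2.272]
contact_force: [1.1, 0.3, 0.2]
opening: 0.0255
grip_force: 0.0
```

step_arm(
  increments=[
    {"delta_pos":[0,0,0],"dr":[0,0,0],"fingers":1},
    {"delta_pos":[0,0,0],"dr":[0,0,0],"fingers":1},
    {"delta_pos":[0,0,0],"dr":[0,0,0],"fingers":1},
    {"delta_pos":[0,0,0],"dr":[0,0,0],"fingers":1},
    {"delta_pos":[0,0,0],"dr":[0,0,0],"fingers":1},
  ],
)

```text
time: 2.65
tool_pos: [0.5281, 0.308, 0.0598]
tool_rot: [3.14, 0.0, 2.271]
contact_force: [-2.5, -0.1, 5.0]
opening: 0.0099
grip_force: 30.0
```

step_arm(
  increments=[
    {"delta_pos":[0,-1,0],"dr":[0,0,0],"fingers":1},
    {"delta_pos":[0,-3,0],"dr":[0,0,0],"fingers":1},
    {"delta_pos":[0,-5.5,0],"dr":[0,0,0],"fingers":1},
    {"delta_pos":[0,-8,0],"dr":[0,0,0],"fingers":1},
    {"delta_pos":[0,-10,0],"dr":[0,0,0],"fingers":1},
  ],
)

```text
time: 3.28
tool_pos: [0.4512, 0.2435, 0.0598]
tool_rot: [3.139, 0.0, 2.271]
contact_force: [-0.1, 5.0, 6.7]
opening: 0.0098
grip_force: 30.0
```

step_arm(
  increments=[
    {"delta_pos":[0,-1,0],"dr":[0,0,0],"fingers":1},
    {"delta_pos":[0,-2,0],"dr":[0,0,0],"fingers":1},
    {"delta_pos":[0,-2.8,0],"dr":[0,0,0],"fingers":1},
    {"delta_pos":[0,-3.2,0],"dr":[0,0,0],"fingers":1},
    {"delta_pos":[0,-3.5,0],"dr":[0,0,0],"fingers":1},
  ],
)

```text
time: 3.9
tool_pos: [0.4285, 0.2244, 0.06]
tool_rot: [3.128, 0.001, 2.269]
contact_force: [12.0, 25.0, -12.0]
opening: 0.01
grip_force: 30.0
```

step_arm(
  increments=[
    {"delta_pos":[0,0.4,0],"dr":[0,0,0],"fingers":1},
    {"delta_pos":[0,0.4,0],"dr":[0,0,0],"fingers":0.5},
    {"delta_pos":[0,0.4,0],"dr":[0,0,0],"fingers":0.45},
    {"delta_pos":[0,0.4,0],"dr":[0,0,0],"fingers":0.45},
    {"delta_pos":[0,0.4,0],"dr":[0,0,0],"fingers":0.45},
  ],
)

```text
time: 4.53
tool_pos: [0.4276, 0.2232, 0.0586]
tool_rot: [-3.141, -0.0, 2.271]
contact_force: [0.5, -0.7, 0.6]
opening: 0.0255
grip_force: 0.0
```

step_arm(
  increments=[
    {"delta_pos":[0,0,-3],"dr":[0,0,0],"fingers":0.45},
    {"delta_pos":[0,0,-7],"dr":[0,0,0],"fingers":0.45},
    {"delta_pos":[0,0,-12],"dr":[0,0,0],"fingers":0.45},
    {"delta_pos":[0,0,-17],"dr":[0,0,0],"fingers":0.3},
    {"delta_pos":[0,0,-17],"dr":[0,0,0],"fingers":0.3},
  ],
)

```text
time: 5.15
tool_pos: [0.4296, 0.2239, 0.2324]
tool_rot: [3.134, 0.003, 2.271]
contact_force: [0.4, 0.2, -0.6]
opening: 0.032
grip_force: 0.0
```

Run:
```python
from h import *
P=viewer.camera_params("wrist"); im=viewer.read_camera("wrist")
cv2.imwrite("pics/w2.png",im[:,:,::-1]); np.savez("w2.npz",K=P["K"],T=P["T"])
t=viewer.read_camera("top"); cv2.imwrite("pics/top2.png",t[:,:,::-1])
h=np.array([.4285,.2244]);u=np.array([np.cos(.7),np.sin(.7)]);v=np.array([-u[1],u[0]]);f=h+.105*u;print("floor",f,f+.032*v,f-.032*v)
c=np.zeros((420,800,3),np.uint8);c[:,:560]=im[:,:,::-1];c[:360,560:]=cv2.resize(t[120:300,150:270,::-1],(240,360));cv2.imwrite("pics/c2.png",c)
```

```text
floor [0.50880843 0.29204286] [0.48819346 0.31651781] [0.5294234  0.26756791]
```

View pics/c2.png

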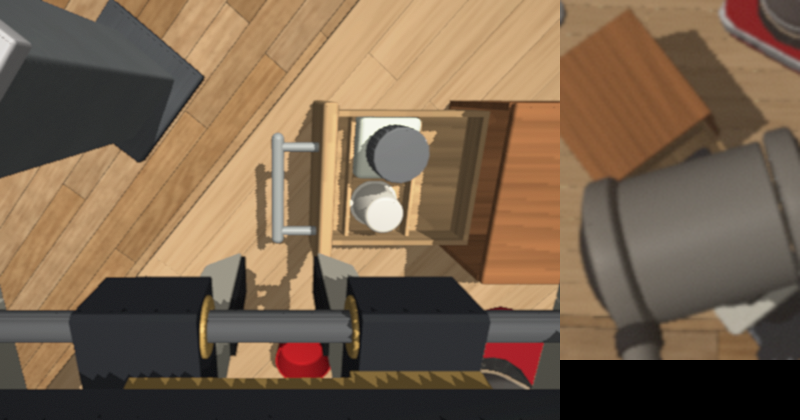

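The drawer is open. The wrist view shows the grey cap top centred at about (398,154) over the white jar, and the pod below it at (383,211).

Run:
```python
from h import *
Z=np.load("w2.npz");P={"K":Z["K"],"T":Z["T"]}
im=cv2.imread("pics/w2.png");hsv=cv2.cvtColor(im,cv2.COLOR_BGR2HSV)[100:200,340:450]
m=((hsv[...,1]<30)&(hsv[...,2]>95)&(hsv[...,2]<150)).astype(np.uint8)
m=cv2.morphologyEx(m,cv2.MORPH_OPEN,np.ones((5,5)))
c=max(cv2.findContours(m,0,1)[0],key=cv2.contourArea);e=cv2.fitEllipse(c);print(e)
uv=(e[0][0]+340,e[0][1]+100);p=onz("w",uv,.083,P);print(uv,p)
delta([p[0],p[1],.17],[np.pi,0,2.271-.63])
```

```text
((60.86182403564453, 54.35800552368164), (51.51970291137695, 56.76044845581055), 40.25562286376953)
(400.86182403564453, 154.35800552368164) [0.48760028 0.31713807 0.083     ]
delta cm [ 3.31 10.65  5.85] dr deg [1.00e-02 0.00e+00 3.61e+01]
```

step_arm(
  increments=[
    {"delta_pos":[1,3,1.5],"dr":[0,0,9],"fingers":-0.3},
    {"delta_pos":[2,6,3],"dr":[0,0,18],"fingers":-0.3},
    {"delta_pos":[3,9,4.5],"dr":[0,0,27],"fingers":-0.3},
    {"delta_pos":[3.35,10.65,6],"dr":[0,0,36],"fingers":-0.3},
    {"delta_pos":[3.35,10.65,8],"dr":[0,0,36],"fingers":-0.3},
  ],
)

```text
time: 5.88
tool_pos: [0.4872, 0.3181, 0.1458]
tool_rot: [-3.139, 0.001, 1.642]
contact_force: [-0.6, 0.1, 0.1]
opening: 0.0599
grip_force: 0.0
```

Run:
```python
from h import *
P=viewer.camera_params("wrist"); im=viewer.read_camera("wrist")
cv2.imwrite("pics/w3.png",im[:,:,::-1]); np.savez("w3.npz",K=P["K"],T=P["T"])
s=robot.observe();print(s["time"],s["tool_pos"],s["tool_rot"],s["opening"],s["qpos"])
delta([.488,.317,.060],[np.pi,0,2.271-.63])
```

```text
5.925 [0.48531355 0.31685403 0.14285892] [-3.1335301   0.00314181  1.64305383] 0.059626618870029235 [4.46187649e-01 5.20956471e-01 1.48140734e+00 2.24001529e-05
 1.14788188e+00 3.73933525e-01]
delta cm [0.02 0.34 8.28] dr deg [-0.46  0.18  0.12]
```

View pics/w3.png

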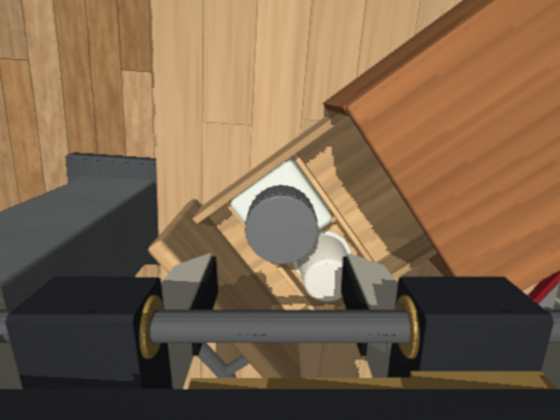

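The cap top is centred at about (282,229), midway between the fingers, whose midline is about column 280.

Run:
```python
from h import *
Z=np.load("w3.npz");P={"K":Z["K"],"T":Z["T"]}
p=onz("w",(282,229),.083,P);print(p);delta([p[0],p[1],.060],[np.pi,0,2.271-.63])
```

```text
[0.48940158 0.31830509 0.083     ]
delta cm [0.14 0.48 8.28] dr deg [-0.46  0.18  0.12]
```

step_arm(
  increments=[
    {"delta_pos":[0.05,0.2,2],"dr":[0,0,0],"fingers":-0.3},
    {"delta_pos":[0.05,0.2,4],"dr":[0,0,0],"fingers":-0.3},
    {"delta_pos":[0.05,0.2,5],"dr":[0,0,0],"fingers":-0.3},
    {"delta_pos":[0.05,0.2,5],"dr":[0,0,0],"fingers":-0.3},
    {"delta_pos":[0.05,0.2,5],"dr":[0,0,0],"fingers":-0.3},
  ],
)

```text
time: 6.55
tool_pos: [0.4898, 0.3184, 0.0993]
tool_rot: [3.141, -0.0, 1.643]
contact_force: [-0.1, 1.4, -0.6]
opening: 0.0596
grip_force: 0.0
```

Run:
```python
from h import *
s=robot.observe();print(s["time"],s["tool_pos"],s["tool_rot"])
delta([.4885,.3173,.060],[np.pi,0,2.271-.63])
```

```text
6.55 [0.48978797 0.3183797  0.09930859] [ 3.14077699e+00 -3.48047823e-04  1.64290072e+00]
delta cm [-0.1  -0.14  3.93] dr deg [ 0.05 -0.02  0.11]
```

step_arm(
  increments=[
    {"delta_pos":[-0.1,-0.1,1],"dr":[0,0,0],"fingers":-0.3},
    {"delta_pos":[-0.1,-0.1,2],"dr":[0,0,0],"fingers":-0.3},
    {"delta_pos":[-0.1,-0.1,3],"dr":[0,0,0],"fingers":-0.3},
    {"delta_pos":[-0.1,-0.1,3.8],"dr":[0,0,0],"fingers":-0.3},
    {"delta_pos":[-0.1,-0.1,3.8],"dr":[0,0,0],"fingers":-0.3},
  ],
)

```text
time: 7.18
tool_pos: [0.4881, 0.317, 0.0598]
tool_rot: [-3.14, 0.001, 1.643]
contact_force: [0.6, 0.1, 0.1]
opening: 0.0598
grip_force: 0.0
```

step_arm(
  increments=[
    {"delta_pos":[0,0,0],"dr":[0,0,0],"fingers":0},
    {"delta_pos":[0,0,0],"dr":[0,0,0],"fingers":1},
    {"delta_pos":[0,0,0],"dr":[0,0,0],"fingers":1},
    {"delta_pos":[0,0,0],"dr":[0,0,0],"fingers":1},
    {"delta_pos":[0,0,0],"dr":[0,0,0],"fingers":1},
  ],
  newtons=45,
)

```text
time: 7.8
tool_pos: [0.4887, 0.3173, 0.061]
tool_rot: [3.141, -0.0, 1.643]
contact_force: [-0.8, 1.4, 3.6]
opening: 0.0472
grip_force: 45.0
```

step_arm(
  increments=[
    {"delta_pos":[0,0,0.2],"dr":[0,0,0],"fingers":1},
    {"delta_pos":[0,0,0.4],"dr":[0,0,0],"fingers":1},
    {"delta_pos":[0,0,0.6],"dr":[0,0,0],"fingers":1},
    {"delta_pos":[0,0,0.8],"dr":[0,0,0],"fingers":1},
    {"delta_pos":[0,0,0.8],"dr":[0,0,0],"fingers":1},
  ],
)

```text
time: 8.43
tool_pos: [0.4899, 0.3182, 0.0549]
tool_rot: [3.138, -0.002, 1.643]
contact_force: [-2.1, 2.7, 13.0]
opening: 0.0472
grip_force: 45.0
```

step_arm(
  increments=[
    {"delta_pos":[0,0,0.2],"dr":[0,0,0],"fingers":1},
    {"delta_pos":[0,0,0.3],"dr":[0,0,0],"fingers":1},
    {"delta_pos":[0,0,0.3],"dr":[0,0,0],"fingers":1},
    {"delta_pos":[0,0,0.3],"dr":[0,0,0],"fingers":1},
    {"delta_pos":[0,0,0.3],"dr":[0,0,0],"fingers":1},
  ],
)

```text
time: 9.05
tool_pos: [0.4916, 0.3197, 0.0548]
tool_rot: [3.132, -0.005, 1.643]
contact_force: [-3.5, 2.2, 29.2]
opening: 0.0467
grip_force: 45.0
```

step_arm(
  increments=[
    {"delta_pos":[0,0,-0.1],"dr":[0,0,-6],"fingers":1},
    {"delta_pos":[0,0,-0.1],"dr":[0,0,-13],"fingers":1},
    {"delta_pos":[0,0,-0.1],"dr":[0,0,-20],"fingers":1},
    {"delta_pos":[0,0,-0.1],"dr":[0,0,-27],"fingers":1},
    {"delta_pos":[0,0,-0.1],"dr":[0,0,-34],"fingers":1},
  ],
)

```text
time: 9.68
tool_pos: [0.4915, 0.319, 0.0549]
tool_rot: [3.132, 0.002, 2.24]
contact_force: [-0.7, 1.2, 22.9]
opening: 0.0468
grip_force: 45.0
```

Run:
```python
from h import *
s=robot.observe();print(s["time"],s["tool_pos"],s["tool_rot"],s["contact_force"],s["torque"],s["opening"])
```

```text
9.675 [0.4914887  0.31903035 0.05488663] [3.13229942e+00 1.53371448e-03 2.24014850e+00] [-0.72946054  1.1528215  22.90154167] [ 0.04032631  0.350507   -0.12122212] 0.0468041221661634
```

step_arm(
  increments=[
    {"delta_pos":[0,0,0],"dr":[0,0,-8],"fingers":1},
    {"delta_pos":[0,0,0],"dr":[0,0,-16],"fingers":1},
    {"delta_pos":[0,0,0],"dr":[0,0,-24],"fingers":1},
    {"delta_pos":[0,0,0],"dr":[0,0,-32],"fingers":1},
    {"delta_pos":[0,0,0],"dr":[0,0,-38],"fingers":1},
  ],
)

```text
time: 10.3
tool_pos: [0.4915, 0.3188, 0.0548]
tool_rot: [3.136, 0.007, 2.903]
contact_force: [-1.8, 1.4, 22.4]
opening: 0.047
grip_force: 45.0
```

step_arm(
  increments=[
    {"delta_pos":[0,0,0],"dr":[0,0,0],"fingers":1},
    {"delta_pos":[0,0,0],"dr":[0,0,0],"fingers":1},
    {"delta_pos":[0,0,0],"dr":[0,0,0],"fingers":1},
    {"delta_pos":[0,0,-0.3],"dr":[0,0,0],"fingers":1},
    {"delta_pos":[0,0,-0.6],"dr":[0,0,0],"fingers":1},
  ],
)

```text
time: 10.92
tool_pos: [0.4905, 0.3179, 0.0587]
tool_rot: [3.138, 0.004, 2.9]
contact_force: [1.7, 0.2, 6.8]
opening: 0.047
grip_force: 45.0
```

Run:
```python
from h import *
s=robot.observe();print(s["time"],s["tool_pos"],s["tool_rot"],s["contact_force"],s["torque"],s["opening"])
```

```text
10.925 [0.49048608 0.31792048 0.05866235] [3.13830785 0.00435004 2.89958796] [1.72341768 0.24540702 6.77762552] [ 0.05138255 -0.24738981  0.01885196] 0.046974126909179535
```

step_arm(
  increments=[
    {"delta_pos":[0,0,-0.3],"dr":[0,0,0],"fingers":1},
    {"delta_pos":[0,0,-0.6],"dr":[0,0,0],"fingers":1},
    {"delta_pos":[0,0,-0.9],"dr":[0,0,0],"fingers":1},
    {"delta_pos":[0,0,-1.2],"dr":[0,0,0],"fingers":1},
    {"delta_pos":[0,0,-1.2],"dr":[0,0,0],"fingers":1},
  ],
)

```text
time: 11.55
tool_pos: [0.4882, 0.3171, 0.0685]
tool_rot: [-3.141, -0.001, 2.9]
contact_force: [0.5, -0.4, -0.0]
opening: 0.047
grip_force: 45.0
```

step_arm(
  increments=[
    {"delta_pos":[0,0,0],"dr":[0,0,0],"fingers":1},
    {"delta_pos":[0,0,0],"dr":[0,0,0],"fingers":1},
    {"delta_pos":[0,0,0],"dr":[0,0,0],"fingers":1},
    {"delta_pos":[0,0,0],"dr":[0,0,0],"fingers":1},
    {"delta_pos":[0,0,0],"dr":[0,0,0],"fingers":1},
  ],
)

```text
time: 12.18
tool_pos: [0.4886, 0.3172, 0.0688]
tool_rot: [3.142, 0.0, 2.9]
contact_force: [-0.6, 0.3, 0.2]
opening: 0.0468
grip_force: 45.0
```

Run:
```python
from h import *
s=robot.observe();print(s["time"],s["tool_pos"],s["tool_rot"],s["contact_force"],s["torque"],s["opening"])
im=viewer.read_camera("side");cv2.imwrite("pics/s4.png",cv2.resize(im[90:230,180:340,::-1],(800,600)[:2]if 0 else (640,560),interpolation=cv2.INTER_CUBIC))
```

```text
12.175 [0.48857738 0.31718793 0.06875459] [3.14151142e+00 3.98004362e-05 2.89952157e+00] [-0.55804125  0.32690718  0.23617163] [0.05689488 0.00029482 0.02534208] 0.04680434057904399
```

View pics/s4.png

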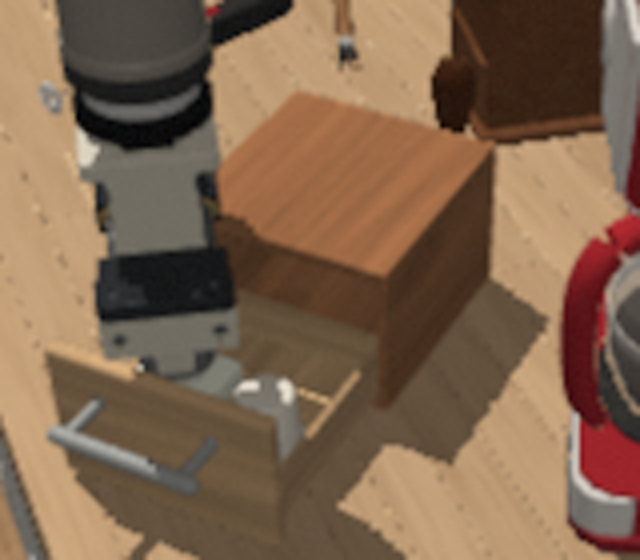

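The side view shows the gripper over the open drawer with the pod standing at about (268,410). The measured force is near zero, so the cap is free and not carrying the jar. I'll lift it 8.7 cm.

step_arm(
  increments=[
    {"delta_pos":[0,0,-1.5],"dr":[0,0,0],"fingers":1},
    {"delta_pos":[0,0,-4],"dr":[0,0,0],"fingers":1},
    {"delta_pos":[0,0,-6.5],"dr":[0,0,0],"fingers":1},
    {"delta_pos":[0,0,-8.2],"dr":[0,0,0],"fingers":1},
    {"delta_pos":[0,0,-8.7],"dr":[0,0,0],"fingers":1},
  ],
)

```text
time: 12.85
tool_pos: [0.4892, 0.3176, 0.1579]
tool_rot: [3.139, 0.003, 2.9]
contact_force: [-0.2, -0.5, -0.5]
opening: 0.0467
grip_force: 45.0
```

step_arm(
  increments=[
    {"delta_pos":[0,0,0],"dr":[0,0,0],"fingers":1},
    {"delta_pos":[0,0,0],"dr":[0,0,0],"fingers":1},
    {"delta_pos":[0,0,0],"dr":[0,0,0],"fingers":1},
    {"delta_pos":[0,0,0],"dr":[0,0,0],"fingers":1},
    {"delta_pos":[0,0,0],"dr":[0,0,0],"fingers":1},
  ],
)

```text
time: 13.48
tool_pos: [0.4885, 0.3172, 0.1555]
tool_rot: [-3.141, -0.0, 2.9]
contact_force: [-1.0, -0.7, -1.4]
opening: 0.0466
grip_force: 45.0
```

Run:
```python
from h import *
s=robot.observe();print(s["time"],s["tool_pos"],s["tool_rot"],s["contact_force"],s["opening"])
im=viewer.read_camera("side");w=viewer.read_camera("wrist")
c=np.zeros((420,800,3),np.uint8);c[:]=0
c[:420,:400]=cv2.resize(im[90:230,195:328,::-1],(400,420),interpolation=cv2.INTER_CUBIC);c[:300,400:]=cv2.resize(w[:,:,::-1],(400,300));cv2.imwrite("pics/c5.png",c)
```

```text
13.475 [0.48852381 0.31716944 0.15553303] [-3.14144668e+00 -2.05382327e-04  2.89951504e+00] [-1.04330039 -0.73626982 -1.40417934] 0.04661951035107084
```

View pics/c5.png

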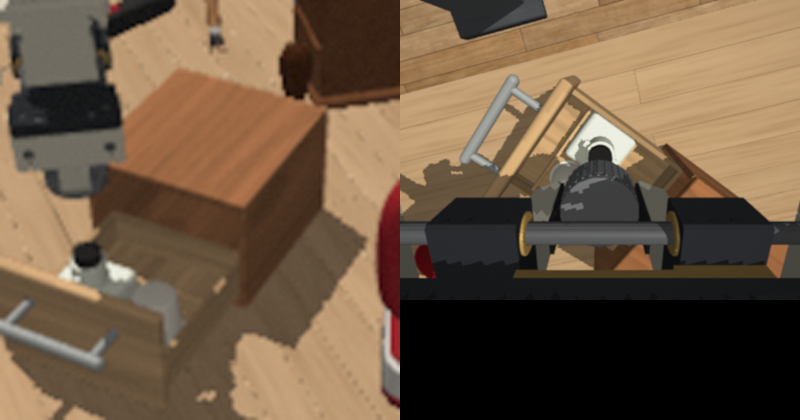

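The side and wrist views show the cap in the gripper above the open jar. The black neck is exposed, the jar is in its pocket and the drawer is open. I'll check that the drawer hasn't crept.

Run:
```python
from h import *
P=viewer.camera_params("wrist"); im=viewer.read_camera("wrist")[:,:,::-1]; cv2.imwrite("pics/w6.png",im)
Z=np.load("w2.npz");P2={"K":Z["K"],"T":Z["T"]}
u=np.array([np.cos(.7),np.sin(.7)])
for I,Q,(x0,x1,y0,y1) in ((cv2.imread("pics/w2.png"),P2,(255,300,120,250)),(im,P,(70,190,90,245))):
    h=cv2.cvtColor(np.ascontiguousarray(I[y0:y1,x0:x1]),cv2.COLOR_BGR2HSV)
    m=((h[...,1]<45)&(h[...,2]>110)).astype(np.uint8)
    m=cv2.morphologyEx(m,cv2.MORPH_OPEN,np.ones((3,3)))
    c=max(cv2.findContours(m,0,1)[0],key=cv2.contourArea)
    pts=np.argwhere(cv2.drawContours(np.zeros_like(m),[c],-1,1,-1)>0)[:,::-1]+[x0,y0]
    w=np.array([onz("",p,.078,Q)[:2] for p in pts]); a=w@u; v=w@[-u[1],u[0]]
    hst,e=np.histogram(a,np.arange(a.min(),a.max()+.002,.002)); k=e[hst.argmax()]+.001
    s=abs(a-k)<.009; print(len(pts),"bar along u",a[s].mean(),np.percentile(a,2),"v",np.percentile(v,[1,99]))
    # jar-neck check
print("handle at stop (gripped)",np.array([.4285,.2244])@u)
```

```text
1499 bar along u 0.4729734216965092 0.46834308168715894 v [-0.15134954 -0.0561018 ]
2959 bar along u 0.47543176019378014 0.47029484073715894 v [-0.15106894 -0.05567262]
handle at stop (gripped) 0.4722973262675412
```

```bash
python3 -c "
from cell import robot
print(robot.hand_in())"
```

```text
the job is handed in; nothing more can be done
None
```

I pulled the drawer open to its stop, then pressed, turned (about 1.25 rad) and lifted off the cap. It was handed in with the cap held level about 8 cm above the open jar; the last check suggests the drawer may have crept shut by about 2 mm, close to the measuring error, and I left it.

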